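# Hold the magnifier over the fresh brass tag

## Robot

A 6-joint arm with a two-finger parallel gripper is mounted at the origin on the work surface. World frame = base frame: x ahead of the robot, y to its left, z up, the work surface at z = 0. Lengths are in m, angles in rad, forces in N, time in s.
With the tool pointing down it reaches from about 0.4 to 0.925 m from the base axis. Payload 3.4 kg.
Tool frame: the origin (TCP) lies midway between the tips of the shut fingers; the grasp point (between the pads) lies 19 mm behind it; z points along the fingers, y is the line along which they close (so a half turn about z gives the same grasp; the last joint's range is limited). The gripper opens to 85 mm and grips with 20 to 120 N. Pads are 22 mm wide; open, the fingers measure 114 mm over their backs; the gripper's body (76 mm by 85 mm) begins 54 mm behind the grasp point. The pads swing forward as they close: fully open they stand 13 mm farther back than shut.
Start: joints at [-1.224, 0.307, 1.506, -0, 1.328, -0.073], TCP at [0.235, -0.525, 0.231] pointing down, gripper open.
Joint ranges: [-3.12, 3.12], [-1.05, 2.28], [0.14, 2.33], [-1.42, 4.57], [0.1, 2.73], [-2.68, 2.68]. Speed limits (rad/s): [2.57, 2.57, 3.14, 3.14, 3.14, 3.14].

## Interface

Orientations are given as a unit quaternion [x, y, z, w].
In Python, from station import r gives the robot as it stands. The module is installed in compiled form; this text tells all that it offers.
- The arm moves only by the shell command python3 -m handwheel 'ROWS' [FORCE]. ROWS is JSON, a list of rows, each a list of 3 entries, a list of its own where there are three numbers: the closure in counts, from 0 (fully open) to 255 (shut), then the shift along the tool's x, y, z in units of 25 mm (1.0 is 25 mm), then the turn about the tool's z in units of 6 degrees (1.0 is 6 degrees). A call has 1 to 5 rows; each row is the pose to reach, as a shift and turn from the pose commanded when the call began, along the tool's axes at that moment; what a row does not reach only later rows make up. A row lasts 1/12 s, in which the tool goes at most 41.7 mm and 7.16 degrees, less where a joint would pass 70% of its speed; a pose out of reach is approached as far as the arm can. A call with a gripper value outside its range is refused whole. The fingers move at their own pace and stop on an object; FORCE is the grip in N (left out, the last holds). Time passes only in rows, so rows that repeat a pose let the fingers close. It gives the time, the measured TCP pose, the force, the opening and the grip force at its end, in the units of the state.
- r.read_state(): the state, without advancing time (a new reading comes with each control period).
- r.snapshot(name): name is "scene" or "top" or "wrist"; returns the picture (384x512x3 uint8, red, green, blue); there is no depth.
- r.get_calibration(name): a dict with "K" (3x3 intrinsics, pixels), "rvec" (rotation vector, rad) and "tvec" (3), from world to camera coordinates, as OpenCV has them; the wrist camera has in their place "T_tool_cam" (4x4, takes a point from camera to tool coordinates, whose origin is the TCP and whose axes are the flange's). Camera axes: x right, y down, z forward; pixel columns grow to the right and rows downward; lengths in m; the calibration is good to about 2 mm. A picture is of the moment at which its call begins: read the wrist's pose just before it. get_calibration takes no time and is no camera call.
- r.sign_off(): hands the job in; it is judged then, once.
Trained networks look in the newest picture that a camera, given by its name, has taken for a name from the list of things; names that differ only in an ending like _2 or _b are one class to them, and where a whole thing is asked for, a point or a joint stands for the part that bears it (a point fixed in the world has none). Each returns a list of dicts, best first, with "conf" (0 to 1); they miss things now and then, are a little off and sometimes report something else, mostly with a low value. They report only what shows in the picture. A call takes as long as a camera call. They do not tell look-alikes from the thing itself.
- r.masks_of(camera, thing): "pixels" (384x512 bool, what is visible of it) and "point" ([column, row] in pixels, amid what is visible of it).
- r.pinpoint(camera, thing): "point" ([column, row] in pixels: a listed point, or the origin of a listed thing).
The state is a dict: "t": time; "joints": joint angles; "qd": joint speeds; "effort": joint torques, N m; "tcp_pos": TCP position; "tcp_rot": TCP orientation; "contact_force": force on the tool from outside, world axes, zero at the start; "ft_torque": the same for the moment, N m; "gripper_width": finger opening in m; "grip_force": force on a finger pad.
Only numpy, scipy, OpenCV 4.12 (cv2) and the standard library are available. Lean on these libraries where they do the work, as an engineer would, in place of code of your own. Each camera call takes 0.05 s, during which the arm holds its last target. There are 200 camera calls.

## Task

Pick up the magnifier by its red handle, gripping it gently because the thin hollow handle cracks if a finger presses harder than about 60 N, and carry it over the tool rack to the freshly lacquered brass bag tag. Finish while still holding it there: lens level, hovering about 1 cm above the brass tag without touching it, centred on it and with the long sides of lens and tag parallel (the handle may point either way), so that I can inspect the engraving. Do not touch the rack or either drying block with its tag, and leave the tin, the jar and the mallet where they are.

Things in the scene. Friction and masses are not known exactly. Their poses are not given: they have to be found in the camera images.
- mag_grip (a point): Grasp point in the red upright handle of the loose magnifier (about 120 g in all). The handle is 26 mm along local x, 16 mm along local y (grip it across these 16 mm) and its top is 62 mm above the magnifier's underside. This point is on the handle's centre line, 42 mm above the underside. Local x points from the handle to the lens, z up. The hollow handle cracks above about 60 N on a finger; 20 to 40 N holds it well.
- mag_lens (a point): Centre of the clear lens of the magnifier, at its underside. It lies 62 mm along +x from the handle's centre line (and 42 mm below mag_grip); same axes as mag_grip. The lens sits in a flat black frame 88 mm (x) by 64 mm (y), 8 mm thick; the window is 72 by 48 mm. Magnifier over all: from 78 mm behind to 44 mm ahead of this point along x. At the start it lies flat on the table.
- magnifier: The whole loose magnifier; origin and axes as mag_lens.
- brass_plate (a point): Centre of the top face of the fixed, freshly lacquered brass tag with a dark engraved border and cross: 54 mm (x) by 32 mm (y), 3 mm thick, lying level on its drying block; top face 23 mm above the table. x runs along its long side, z up.
- brass_block: Fixed dark wooden drying block 100 (x) by 70 (y) by 20 mm high that carries the brass tag at its middle; origin at the centre of its underside. Not to be touched.
- dark_block: Fixed drying block of the same size with a plain dark steel tag of the same size: not the one to inspect. Its top is 23 mm above the table; origin at the centre of its underside. Not to be touched.
- tool_rack: Fixed light wooden rack, 320 mm along local x by 50 mm (y), 45 mm high, with seven upright hand tools in a row; the tallest ends 110 mm above the table. Origin at the centre of its underside. It stands between the magnifier and the tags. Not to be touched.
- wax_tin: Loose flat aluminium tin, 64 mm across, 24 mm high; origin at the centre of its underside. Leave it.
- rivet_jar: Loose amber jar with dark lid, 54 mm across, 70 mm high; origin at the centre of its underside. Leave it.
- mallet: Loose wooden mallet lying on the table: head 50 (x) by 80 (y) by 50 mm high centred 20 mm ahead of the origin along x, round 24 mm handle reaching 160 mm back along -x. Origin on the table under the handle's head end. Leave it.
Mind the look-alikes: they are no part of the job. What is shaped like the magnifier but orange or purple is not meant.

How it is judged:
By the outcome, as a careful person would: the job done as asked, in the order asked, and still so for the second after the job is handed in, while the arm keeps its last pose, push and grip.
It also fails if it takes over 38 s, if anything falls off the work surface, if the arm or the gripper's body presses on something with over 40 N, if the wrist force passes 120 N, or if a joint passes its speed limit or range.

## Working session

There is one attempt and no reset: what is moved stays moved. The work goes in short steps, Python scripts to look and compute and a shell command to move; the robot and the scene stay as the last step left them, time stands still between calls to the robot, and variables do not carry over. Pictures are saved under pics/ and viewed, at most 10 in all, crops included, and the job is handed in when it is done.

```bash
mkdir -p pics; cat > h.py <<'E'
import numpy as np,cv2
from station import r
from scipy.spatial.transform import Rotation as R
def cam(n,st=None):
    c=r.get_calibration(n);K=np.array(c["K"],float)
    if n=="wrist":
        st=st or r.read_state();T=np.eye(4);T[:3,:3]=R.from_quat(st["tcp_rot"]).as_matrix();T[:3,3]=st["tcp_pos"]
        M=np.linalg.inv(T@np.array(c["T_tool_cam"]));return K,M[:3,:3],M[:3,3]
    return K,cv2.Rodrigues(np.array(c["rvec"],float))[0],np.array(c["tvec"],float).ravel()
def ray(n,p,z,st=None):
    K,Rm,t=cam(n,st);d=Rm.T@np.linalg.inv(K)@np.array([p[0],p[1],1.]);o=-Rm.T@t
    return o+d*(z-o[2])/d[2]
def snap(n,f):
    im=r.snapshot(n);cv2.imwrite("pics/"+f,im[:,:,::-1]);return im
E
python3 - <<'E'
from h import *
np.set_printoptions(precision=4,suppress=True)
snap("top","top1.png");snap("scene","sc1.png")
print(r.read_state())
for c in("top","scene"):
  for n,z in [("mag_grip",.042),("mag_lens",0),("brass_plate",.023),("brass_block",0),("dark_block",0),("tool_rack",0),("wax_tin",0),("rivet_jar",0),("mallet",0)]:
    for d in r.pinpoint(c,n): print(c,n,round(d["conf"],2),np.round(d["point"]),ray(c,d["point"],z)[:2])
E
```

```text
{'t': 0.1, 'joints': array([-1.2235,  0.3075,  1.5075,  0.    ,  1.3284, -0.0735]), 'qd': array([ 0.0013, -0.0003, -0.0022,  0.0005,  0.0004,  0.0008]), 'effort': array([  0.0006, -45.853 , -25.2609,  -0.    ,   0.0056,  -0.    ]), 'tcp_pos': array([ 0.2346, -0.5242,  0.2305]), 'tcp_rot': array([ 0.9779,  0.2089, -0.0001, -0.0009]), 'contact_force': array([0.1161, 0.2526, 0.3612]), 'ft_torque': array([-0.0001, -0.0115, -0.001 ]), 'grip_force': 0.0, 'gripper_width': 0.08537202043308034}
top mag_grip 0.95 [320. 154.] [ 0.7086 -0.2077]
top mag_grip 0.91 [395. 229.] [ 0.4775 -0.4256]
top mag_grip 0.63 [387. 160.] [ 0.686  -0.4127]
top mag_grip 0.62 [376. 186.] [ 0.607  -0.3765]
top mag_grip 0.57 [327. 212.] [ 0.5308 -0.225 ]
top mag_lens 0.92 [303. 225.] [ 0.4941 -0.157 ]
top mag_lens 0.92 [410. 226.] [ 0.4889 -0.4855]
top mag_lens 0.79 [349. 192.] [ 0.596  -0.3017]
top mag_lens 0.57 [333. 150.] [ 0.7277 -0.2557]
top mag_lens 0.55 [399. 148.] [ 0.7318 -0.4621]
top brass_plate 0.72 [173. 233.] [0.4734 0.2388]
top brass_block 0.68 [175. 235.] [0.4675 0.2393]
top dark_block 0.94 [164. 183.]
[... 547 characters left out ...]
8]
scene mag_lens 0.69 [216. 228.] [ 0.5124 -0.1711]
scene mag_lens 0.68 [244. 285.] [ 0.7401 -0.2646]
scene mag_lens 0.67 [178. 329.] [ 0.73   -0.4596]
scene mag_lens 0.6 [115. 280.] [ 0.4895 -0.49  ]
scene mag_lens 0.35 [335. 157.] [0.5102 0.4368]
scene brass_plate 0.91 [294. 168.] [0.4712 0.2352]
scene brass_plate 0.35 [196. 266.] [ 0.6167 -0.3223]
scene brass_block 0.91 [293. 179.] [0.498  0.2026]
scene brass_block 0.18 [197. 267.] [ 0.6023 -0.3106]
scene dark_block 0.81 [336. 182.] [0.6222 0.2924]
scene tool_rack 0.64 [256. 204.] [0.5084 0.0026]
scene wax_tin 0.47 [334. 159.] [0.5132 0.4242]
scene rivet_jar 0.94 [328. 236.] [0.7768 0.0377]
scene mallet 0.95 [147. 227.] [ 0.3594 -0.3146]
```

View pics/top1.png

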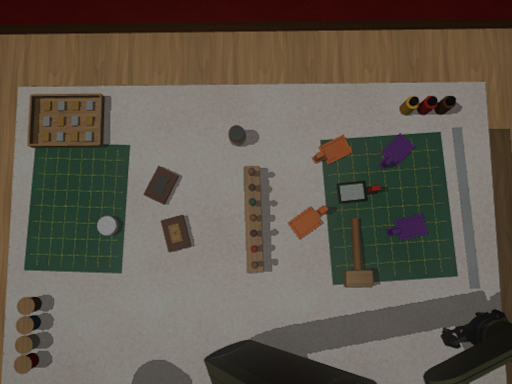

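View pics/sc1.png

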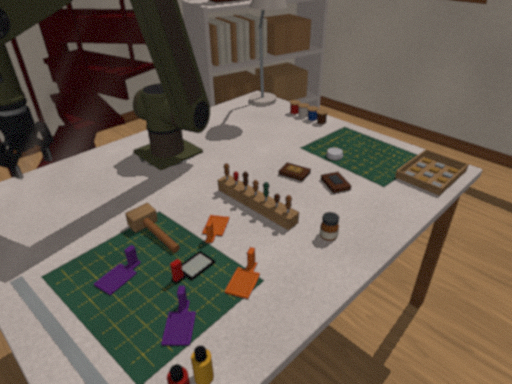

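The top view shows the red-handled magnifier with its lens at (351,192) and handle at (376,188). The brass tag is at (175,233), the dark tag at (162,184) and the rack at x≈254. The scene view agrees, with the red handle at (177,270) and the brass tag at (294,170).

```bash
cat >> h.py <<'E'
def plan(target,yaw_y):
    "target TCP, wanted tool-y heading (deg) -> units"
    s=r.read_state();M=R.from_quat(s["tcp_rot"]).as_matrix()
    sh=M.T@(np.array(target)-s["tcp_pos"])/.025
    now=np.degrees(np.arctan2(M[1,1],M[0,1]));dy=(yaw_y-now+180)%360-180
    print("shift",np.round(sh,2),"turn",round(-dy/6,2),"tcp",np.round(s["tcp_pos"],4),"yaw",round(now,1),"t",round(s["t"],2),"q",np.round(s["joints"],2))
E
python3 -m handwheel '[[0,[16,0.6,0],-12.2],[0,[16,0.6,0],-12.2],[0,[16,0.6,0],-12.2],[0,[16,0.6,0],-12.2],[0,[16,0.6,0],-12.2]]'
python3 -c "
from h import *
plan([.606,-.374,.23],7)"
```

```text
t: 1.42
tcp_pos: [0.4296, -0.4462, 0.2315]
tcp_rot: [0.865, 0.502, 0.0, 0.0]
contact_force: [0.2, -1.5, -0.7]
gripper_width: 0.0853
grip_force: 0.0
shift [6.01 4.69 0.06] turn -6.13 tcp [ 0.4296 -0.4462  0.2315] yaw -29.8 t 1.42 q [-0.87  0.37  1.41 -0.    1.36 -0.35]
```

```bash
python3 -m handwheel '[[0,[6,4.7,0],-6.1],[0,[6,4.7,0],-6.1],[0,[6,4.7,0],-6.1],[0,[6,4.7,0],-6.1],[0,[6,4.7,0],-6.1]]'
python3 -m handwheel '[[0,[0,0,0],0]]' >/dev/null
python3 - <<'E'
from h import *
plan([.606,-.374,.23],7)
st=r.read_state();snap("wrist","w1.png")
for n,z in [("mag_grip",.042),("mag_lens",0)]:
    for d in r.pinpoint("wrist",n): print(n,round(d["conf"],2),np.round(d["point"]),np.round(ray("wrist",d["point"],z,st),4))
E
```

```text
t: 1.83
tcp_pos: [0.6092, -0.3735, 0.231]
tcp_rot: [0.668, 0.745, 0.001, 0.001]
contact_force: [1.7, -0.6, 1.3]
gripper_width: 0.0855
grip_force: 0.0
shift [-0.02 -0.18  0.02] turn -0.12 tcp [ 0.6104 -0.3729  0.2305] yaw 6.3 t 1.92 q [-0.61  0.5   1.18  0.    1.45 -0.72]
mag_grip 0.92 [358.  38.] [ 0.7032 -0.2084  0.042 ]
mag_grip 0.91 [151. 204.] [ 0.4768 -0.4259  0.042 ]
mag_grip 0.59 [208.  26.] [ 0.5393 -0.214   0.042 ]
mag_grip 0.57 [310. 213.] [ 0.6839 -0.4156  0.042 ]
mag_grip 0.56 [249. 175.] [ 0.5998 -0.3745  0.042 ]
mag_lens 0.82 [251. 119.] [ 0.5944 -0.3069  0.    ]
mag_lens 0.76 [359.  96.] [ 0.7319 -0.2621  0.    ]
mag_lens 0.7 [329. 231.] [ 0.7281 -0.4554  0.    ]
mag_lens 0.6 [170. 235.] [ 0.4902 -0.4877  0.    ]
```

View pics/w1.png

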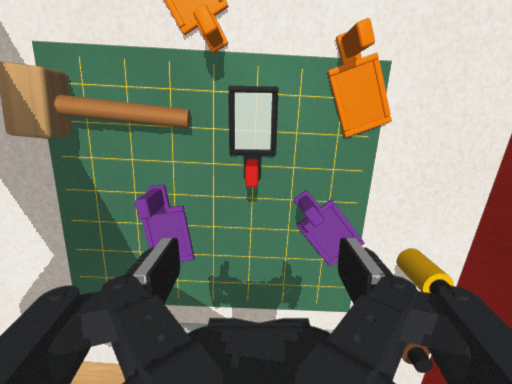

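The wrist view shows the magnifier's frame at columns 229–277, rows 87–156, with the red handle at (252,172). It is nearly aligned with the image. The purple look-alikes stand at (150,200) and (310,205). I'll measure the frame and handle colour blobs.

```bash
cat >> h.py <<'E'
def rect(n,mask,z,st=None):
    c=max(cv2.findContours(mask.astype(np.uint8),0,1)[0],key=cv2.contourArea)[:,0]
    P=np.array([ray(n,p,z,st)[:2]*1000 for p in c],np.float32)
    b=cv2.boxPoints(cv2.minAreaRect(P));e=[b[1]-b[0],b[2]-b[1]];e=max(e,key=np.linalg.norm)
    s=[np.linalg.norm(b[1]-b[0]),np.linalg.norm(b[2]-b[1])]
    print("centre",b.mean(0),"sides",s,"long axis deg",np.degrees(np.arctan2(e[1],e[0]))%180)
E
python3 - <<'E'
from h import *
st=r.read_state();im=cv2.imread("pics/w1.png");hsv=cv2.cvtColor(im,cv2.COLOR_BGR2HSV)
roi=np.zeros(im.shape[:2],bool);roi[75:200,215:292]=1
rect("wrist",(hsv[...,2]>120)&(hsv[...,1]<60)&roi,.004,st)   # window 72x48
rect("wrist",(hsv[...,2]<45)&roi,.008,st)   # frame 88x64
red=((hsv[...,0]<8)|(hsv[...,0]>172))&(hsv[...,1]>150)&(hsv[...,2]>90)&roi
rect("wrist",red,.062,st)
ys,xs=np.nonzero(red);print(xs.min(),xs.max(),ys.min(),ys.max())
K,Rm,t=cam("wrist",st);print("cam",-Rm.T@t)
E
```

```text
centre [ 591.155  -312.8163] sides [np.float32(72.42878), np.float32(47.75524)] long axis deg 94.553795
centre [ 613.5187  -302.18555] sides [np.float32(86.13749), np.float32(37.364285)] long axis deg 121.42433
centre [ 596.11053 -369.6521 ] sides [np.float32(32.588673), np.float32(15.283448)] long axis deg 94.87535
245 258 159 186
cam [ 0.59848864 -0.30473855  0.37334029]
```

```bash
python3 -c "
from h import *
plan([.5965,-.3746,.023],4.7)"
```

```text
shift [ 0.08 -0.31  8.31] turn 0.17 tcp [ 0.6046 -0.3758  0.2308] yaw 5.7 t 2.07 q [-0.62  0.5   1.19 -0.    1.45 -0.71]
```

The arm was still settling when I took that picture, so I'll repeat the measurement at rest, correcting pose on the way.

```bash
python3 -m handwheel '[[100,[0,0,2],0],[100,[0,0,2],0],[100,[0,0,2],0],[100,[0,0,2],0],[100,[0,0,2],0]]'
python3 - <<'E'
from h import *
for i in range(2):
    st=r.read_state();im=snap("wrist","w2.png")[:,:,::-1].copy();hsv=cv2.cvtColor(im,cv2.COLOR_BGR2HSV)
    print(st["tcp_pos"])
    red=((hsv[...,0]<8)|(hsv[...,0]>172))&(hsv[...,1]>150)&(hsv[...,2]>90);roi=np.zeros_like(red)
    roi[40:230,200:310]=1
    rect("wrist",(hsv[...,2]>120)&(hsv[...,1]<60)&roi,.004,st)
    rect("wrist",red&roi,.062,st)
d=r.pinpoint("wrist","mag_grip")
for d in d: print(d["conf"],ray("wrist",d["point"],.042,st))
E
```

```text
t: 2.48
tcp_pos: [0.6049, -0.3772, 0.1829]
tcp_rot: [0.671, 0.741, 0.0, 0.001]
contact_force: [0.8, -0.3, 0.5]
gripper_width: 0.052
grip_force: 0.0
[ 0.60488884 -0.37717333  0.18292142]
centre [ 596.92883 -309.48856] sides [np.float32(72.39077), np.float32(48.504562)] long axis deg 95.214424
centre [ 601.7263  -366.45447] sides [np.float32(32.97523), np.float32(15.001544)] long axis deg 95.894104
[ 0.60532981 -0.37720747  0.18338044]
centre [ 596.9464 -309.6405] sides [np.float32(72.515305), np.float32(48.533665)] long axis deg 95.10443
centre [ 602.2093  -366.67224] sides [np.float32(32.98901), np.float32(15.298131)] long axis deg 95.610146
0.84 [ 0.70539445 -0.20833549  0.042     ]
0.84 [ 0.47690751 -0.42668867  0.042     ]
0.82 [ 0.68550453 -0.41354373  0.042     ]
0.82 [ 0.54070142 -0.21397724  0.042     ]
0.7 [ 0.60446645 -0.36900476  0.042     ]
```

View pics/w2.png

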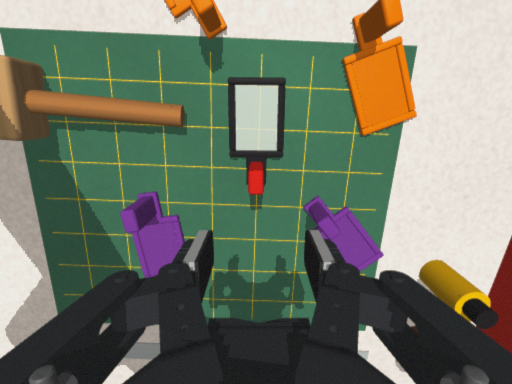

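The settled wrist view has the handle at (256,178), midway between the fingers, with both purple ones outside them. The window measures 72x48 mm, as specified.

```bash
python3 -c "
from h import *
plan([.6026,-.3713,.023],5.2)"
```

```text
shift [ 0.25 -0.11  6.41] turn 0.08 tcp [ 0.6056 -0.3769  0.1833] yaw 5.7 t 2.63 q [-0.62  0.53  1.25  0.    1.35 -0.72]
```

```bash
python3 -m handwheel '[[100,[0.25,-0.11,1.2],0.1],[100,[0.25,-0.11,2.4],0.1],[100,[0.25,-0.11,3.6],0.1],[100,[0.25,-0.11,4.6],0.1],[100,[0.25,-0.11,5.2],0.1]]'
python3 -m handwheel '[[100,[0,0,0.6],0],[100,[0,0,1.1],0],[100,[0,0,1.1],0],[100,[0,0,1.1],0]]'
python3 -c "
from h import *
plan([.6026,-.3713,.023],5.2)"
```

```text
t: 3.05
tcp_pos: [0.6006, -0.3694, 0.0492]
tcp_rot: [0.675, 0.738, -0.0, -0.001]
contact_force: [-0.4, -0.7, 0.6]
gripper_width: 0.0519
grip_force: 0.0
t: 3.38
tcp_pos: [0.6016, -0.3701, 0.0238]
tcp_rot: [0.675, 0.738, -0.0, -0.0]
contact_force: [-0.3, 0.1, 0.1]
gripper_width: 0.052
grip_force: 0.0
shift [-0.05  0.04  0.03] turn -0.01 tcp [ 0.6016 -0.3701  0.0238] yaw 5.1 t 3.38 q [-0.61  0.67  1.43  0.    1.04 -0.7 ]
```

Positioned; close gently at 30 N.

```bash
for i in 1 2; do python3 -m handwheel '[[255,[0,0,0],0],[255,[0,0,0],0],[255,[0,0,0],0],[255,[0,0,0],0],[255,[0,0,0],0]]' 30; done
```

```text
t: 3.8
tcp_pos: [0.6024, -0.3708, 0.0254]
tcp_rot: [0.675, 0.738, 0.0, 0.001]
contact_force: [0.0, 0.4, 5.0]
gripper_width: 0.0154
grip_force: 31.2
t: 4.22
tcp_pos: [0.6025, -0.3707, 0.0254]
tcp_rot: [0.675, 0.738, 0.0, 0.001]
contact_force: [-0.0, 0.4, 5.9]
gripper_width: 0.0157
grip_force: 31.3
```

```bash
python3 -m handwheel '[[255,[0,0,-0.3],0],[255,[0,0,-0.8],0],[255,[0,0,-1.5],0],[255,[0,0,-2.3],0],[255,[0,0,-3.1],0]]'
python3 -m handwheel '[[255,[0,0,-0.9],0],[255,[0,0,-1.8],0],[255,[0,0,-2.6],0],[255,[0,0,-3.2],0],[255,[0,0,-3.6],0]]'
python3 - <<'E'
from h import *
st=r.read_state();print(st["contact_force"],st["grip_force"],st["gripper_width"],st["tcp_pos"])
snap("wrist","w3.png")
for n in("top",):
    im=snap(n,"top2.png")[:,:,::-1].copy();hsv=cv2.cvtColor(im,cv2.COLOR_BGR2HSV)
    for s in ("brass_plate","brass_block"):
        for d in r.masks_of(n,s)[:1]: print(s,d["conf"]);rect(n,d["pixels"],.023 if s=="brass_plate" else .02)
E
```

```text
t: 4.63
tcp_pos: [0.6011, -0.3697, 0.1023]
tcp_rot: [0.675, 0.738, -0.0, -0.001]
contact_force: [-0.0, 0.1, -1.0]
gripper_width: 0.0158
grip_force: 30.2
t: 5.05
tcp_pos: [0.6021, -0.3704, 0.1945]
tcp_rot: [0.675, 0.738, 0.0, 0.002]
contact_force: [0.1, -1.1, -1.1]
gripper_width: 0.0157
grip_force: 30.2
[ 0.13241105 -1.11306057 -1.09648147] 30.23851990699768 0.015680211900948107 [ 0.60213519 -0.37041475  0.19446358]
brass_plate 0.66
centre [471.31906 233.49176] sides [np.float32(72.52681), np.float32(102.75308)] long axis deg 14.134935
brass_block 0.87
centre [473.16956 234.0864 ] sides [np.float32(71.47429), np.float32(98.22214)] long axis deg 14.920541
```

View pics/w3.png

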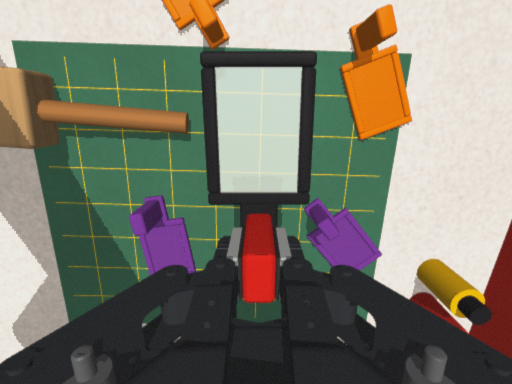

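The magnifier is held straight, with the lens at (258,128) and the handle between the pads. I'll carry it so the handle ends on the robot side: tag axis about 14.5°, handle target about (.412,.220).

```bash
cat >> h.py <<'E'
def obj():
    "magnifier window in wrist view, tool coords, PnP"
    pass
E
python3 -c "
from h import *
plan([.412,.219,.195],-75.5)"
```

```text
shift [24.13 -5.43 -0.15] turn 13.44 tcp [ 0.6012 -0.3698  0.191 ] yaw 5.1 t 5.25 q [-0.61  0.52  1.26  0.    1.37 -0.7 ]
```

```bash
python3 -m handwheel '[[255,[0.4,-0.1,-0.1],0.2],[255,[1.1,-0.25,-0.2],0.6],[255,[2.1,-0.5,-0.3],1.2],[255,[3.2,-0.7,-0.3],1.8],[255,[4.4,-1.0,-0.3],2.5]]'
python3 -c "
from h import *
plan([.412,.219,.195],-75.5)"
```

```text
t: 5.67
tcp_pos: [0.5659, -0.262, 0.1968]
tcp_rot: [0.767, 0.642, -0.0, -0.001]
contact_force: [0.7, 0.2, -2.2]
gripper_width: 0.0157
grip_force: 30.3
shift [17.86 -9.44  0.11] turn 10.9 tcp [ 0.5659 -0.262   0.1968] yaw -10.1 t 5.67 q [-0.5   0.4   1.45  0.    1.3  -0.32]
```

```bash
python3 -m handwheel '[[255,[1.1,-0.6,0],0.7],[255,[2.2,-1.2,0],1.4],[255,[3.3,-1.8,0],2.1],[255,[4.4,-2.4,0],2.8],[255,[5.5,-3.0,0],3.5]]'
python3 -c "
from h import *
plan([.412,.219,.195],-75.5)"
```

```text
t: 6.08
tcp_pos: [0.5146, -0.1128, 0.1971]
tcp_rot: [0.871, 0.492, -0.001, -0.001]
contact_force: [-0.1, 0.6, -1.3]
gripper_width: 0.0154
grip_force: 30.3
shift [  9.24 -10.37   0.11] turn 7.4 tcp [ 0.5146 -0.1128  0.1971] yaw -31.1 t 6.08 q [-0.3   0.27  1.65  0.    1.22  0.25]
```

```bash
python3 -m handwheel '[[255,[0.9,-1.0,0],0.7],[255,[1.8,-2.0,0],1.4],[255,[2.7,-3.0,0],2.1],[255,[3.6,-4.0,0],2.8],[255,[4.5,-5.0,0],3.5]]'
python3 -c "
from h import *
plan([.412,.219,.195],-75.5)"
```

```text
t: 6.5
tcp_pos: [0.4649, 0.0476, 0.1974]
tcp_rot: [0.946, 0.325, -0.002, -0.001]
contact_force: [0.2, 0.7, -0.8]
gripper_width: 0.0162
grip_force: 30.3
shift [ 2.54 -6.71  0.1 ] turn 3.9 tcp [0.4649 0.0476 0.1974] yaw -52.1 t 6.5 q [0.01 0.19 1.77 0.   1.19 0.92]
```

```bash
python3 -m handwheel '[[255,[0.45,-1.2,0],0.8],[255,[0.9,-2.4,0],1.6],[255,[1.35,-3.6,0],2.4],[255,[1.7,-4.6,0],3.0],[255,[2.0,-5.4,0],3.4]]'
python3 -m handwheel '[[255,[0,0,0],0],[255,[0,0,0],0],[255,[0,0,0],0]]'
python3 - <<'E'
from h import *
plan([.412,.219,.195],-75.5)
st=r.read_state();snap("wrist","w4.png")
for d in r.pinpoint("wrist","brass_plate"): print(d["conf"],d["point"],ray("wrist",d["point"],.023,st))
E
```

```text
t: 6.92
tcp_pos: [0.4205, 0.1848, 0.1974]
tcp_rot: [0.988, 0.153, -0.002, 0.0]
contact_force: [0.3, -0.1, -1.4]
gripper_width: 0.0159
grip_force: 30.3
t: 7.17
tcp_pos: [0.4223, 0.1828, 0.1979]
tcp_rot: [0.988, 0.155, -0.001, 0.0]
contact_force: [0.7, -0.5, -1.0]
gripper_width: 0.0157
grip_force: 30.3
shift [ 0.05 -1.5   0.11] turn 0.55 tcp [0.4223 0.1828 0.1979] yaw -72.2 t 7.17 q [ 0.32  0.18  1.78 -0.    1.18  1.58]
```

View pics/w4.png

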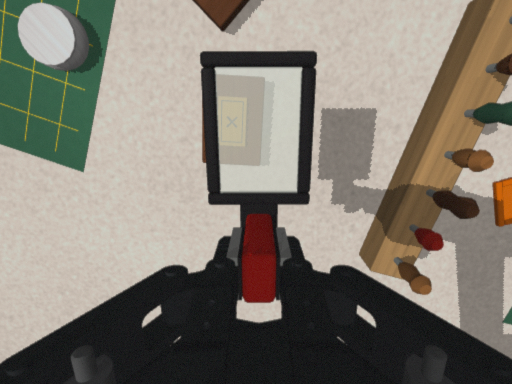

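The brass tag shows through the lens at about (232,122), with a border and cross and clear of everything. Next I'll measure the tag and the lens pose relative to the tool.

```bash
cat >> h.py <<'E'
def magpose(im):
    "window outline (72x48) in the wrist view -> corners, pose in tool frame via PnP at frame outer edge"
    g=cv2.cvtColor(im,cv2.COLOR_RGB2HSV);dark=(g[...,2]<50).astype(np.uint8)
    roi=np.zeros_like(dark);roi[40:210,190:330]=1
    w=((g[...,2]>=60)&(roi>0)).astype(np.uint8)
    n,l,s,c=cv2.connectedComponentsWithStats(w);k=l[130,285];m=(l==k).astype(np.uint8)
    ct=max(cv2.findContours(m,0,1)[0],key=cv2.contourArea);q=cv2.approxPolyDP(cv2.convexHull(ct),6,True)[:,0]
    return s[k],q
E
python3 - <<'E'
from h import *
im=cv2.imread("pics/w4.png")[:,:,::-1].copy()
print(magpose(im))
c=cv2.resize(im[40:215,195:325],None,fx=4,fy=3.4,interpolation=cv2.INTER_CUBIC)
cv2.imwrite("pics/c4.png",cv2.resize(im[40:215,195:325],None,fx=3.4,fy=3.4,interpolation=cv2.INTER_NEAREST)[:,:,::-1])
E
```

```text
(array([  214,    66,    89,   128, 10462], dtype=int32), array([[302,  67],
       [297, 192],
       [221, 193],
       [214,  68]], dtype=int32))
```

View pics/c4.png

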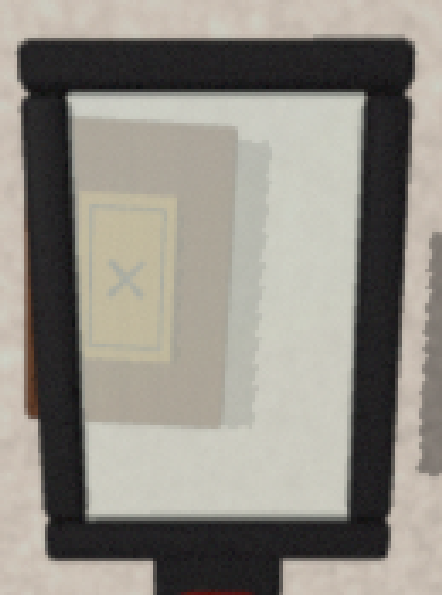

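The crop shows the tag with its cross at (126,279), which is image (232.1,122.1), and its right edge running from (178,195) to (170,362). I'll project the nominal model to compare.

```bash
python3 - <<'E'
from h import *
np.set_printoptions(precision=2,suppress=True)
from scipy.optimize import least_squares
st=r.read_state();f=lambda p:np.array(p)/3.4+[195,40]
c=ray("wrist",f([126,279]),.023,st);e=[ray("wrist",f(p),.023,st) for p in([178,195],[170,362])]
b=[ray("wrist",f(p),.023,st) for p in([153,207],[147,349],[90,205],[92,345])]
ax=lambda u,v:np.degrees(np.arctan2(*(u-v)[[1,0]]))
print("tag mm",c*1000,"axis",ax(*e),np.linalg.norm(e[0]-e[1])*1e3)
bl=ray("wrist",f([237,128]),.02,st),ray("wrist",f([220,428]),.02,st);print("block edge",ax(*bl),np.linalg.norm(bl[0]-bl[1])*1e3)
# magnifier: frame outer top edges, tool coords: x fwd, z toward tip
cal=r.get_calibration("wrist");Ti=np.linalg.inv(np.array(cal["T_tool_cam"]));K=np.array(cal["K"])
img=np.array([[214,67],[302.5,67],[297.5,192.5],[220.5,192.5]])   # inner window
L=np.array([.062,0,.023])
def proj(P):
    q=Ti[:3,:3]@P.T+Ti[:3,3:];q=K@q;return (q[:2]/q[2]).T
for z in (0,.008):
    P=np.array([[.036,-.024,z],[.036,.024,z],[-.036,.024,z],[-.036,-.024,z]])*[1,1,-1]
    print("z",z,"nominal",proj(P+L).ravel())
    def res(v): return (proj(R.from_euler("xyz",v[3:]).apply(P)+v[:3])-img).ravel()
    s=least_squares(res,np.r_[L,0,0,0]);print("fit pos",s.x[:3]*1e3,"rot deg",np.degrees(s.x[3:]),"rms",np.sqrt(np.mean(s.fun**2)))
print(img.ravel())
E
```

```text
tag mm [474.94 231.29  23.  ] axis 14.105583768075721 54.40203275040301
block edge 14.539389953191673 98.71570989042453
z 0 nominal [217.03  67.04 302.03  67.01 296.99 189.97 221.9  190.  ]
fit pos [61.12 -0.53 18.32] rot deg [-0.19  2.36 -0.23] rms 0.24699704487455526
z 0.008 nominal [214.82  64.43 304.36  64.41 298.8  193.44 220.19 193.47]
fit pos [61.45 -0.51 26.31] rot deg [-0.19  2.36 -0.23] rms 0.24699704487539384
[214.   67.  302.5  67.  297.5 192.5 220.5 192.5]
```

```bash
python3 - <<'E'
from h import *
np.set_printoptions(precision=1,suppress=True)
cal=r.get_calibration("wrist");T=np.array(cal["T_tool_cam"]);Ti=np.linalg.inv(T);K=np.array(cal["K"])
print("cam in tool",T[:3,3]*1e3,"axis",T[:3,2])
def proj(P):
    q=Ti[:3,:3]@P.T+Ti[:3,3:];q=K@q;return (q[:2]/q[2]).T
f=lambda p:np.array(p)/3.4+[195,40]
print("seen outer",np.array([f(p) for p in([18,38],[414,38],[389,560],[47,560])]).ravel())
for pit in (0,1,2,3):
  for z in (0,.008):
    P=np.array([[.044,-.032,z],[.044,.032,z],[-.044,.032,z],[-.044,-.032,z]])*[1,1,-1]
    # pitch about the grasp point (tool z=-19 mm)
    Q=R.from_euler("y",pit,degrees=True).apply(P+[.062,0,.042])+[0,0,-.019]
    print(pit,z,proj(Q).ravel())
E
```

```text
cam in tool [  71.5   -0.6 -142.6] axis [-0.3  0.   1. ]
seen outer [200.3  51.2 316.8  51.2 309.4 204.7 208.8 204.7]
0 0 [202.   51.3 317.1  51.3 308.9 201.9 210.  201.9]
0 0.008 [199.   47.8 320.2  47.8 311.2 205.9 207.8 205.9]
1 0 [201.3  49.1 317.8  49.1 309.  201.  209.9 201. ]
1 0.008 [198.1  45.7 321.1  45.7 311.3 205.1 207.6 205.2]
2 0 [200.5  46.9 318.6  46.9 309.2 200.  209.7 200.1]
2 0.008 [197.3  43.7 322.   43.6 311.5 204.4 207.5 204.4]
3 0 [199.7  44.7 319.5  44.6 309.3 199.1 209.6 199.2]
3 0.008 [196.4  41.6 322.9  41.5 311.6 203.7 207.3 203.7]
```

The pose is consistent with a level lens 61.5 mm ahead of the tool. I'll go over the tag, still high, then descend.

```bash
python3 -c "
from h import *
plan([.4149,.2168,.085],-75.7)"
```

```text
shift [ 0.12 -1.41  4.53] turn 0.57 tcp [0.4228 0.1824 0.1982] yaw -72.3 t 7.27 q [ 0.32  0.18  1.78 -0.    1.18  1.58]
```

```bash
python3 -m handwheel '[[255,[0.1,-0.5,0.3],0.3],[255,[0.1,-1.0,0.9],0.6],[255,[0.1,-1.4,1.6],0.6],[255,[0.1,-1.4,2.3],0.6],[255,[0.1,-1.4,3.0],0.6]]' >/dev/null
python3 -m handwheel '[[255,[0,0,0.6],0],[255,[0,0,1.1],0],[255,[0,0,1.5],0],[255,[0,0,1.5],0],[255,[0,0,1.5],0]]'
python3 - <<'E'
from h import *
st=r.read_state()
im=snap("wrist","w5.png");plan([.4149,.2168,.0585],-75.7)
cv2.imwrite("pics/c5.png",cv2.resize(im[40:215,185:335],None,fx=3.4,fy=3.4,interpolation=cv2.INTER_NEAREST)[:,:,::-1])
E
```

```text
t: 8.1
tcp_pos: [0.4146, 0.2164, 0.0859]
tcp_rot: [0.992, 0.122, -0.001, 0.0]
contact_force: [0.7, -0.1, -0.8]
gripper_width: 0.0156
grip_force: 30.2
shift [-0.01 -0.    1.12] turn -0.04 tcp [0.4152 0.2168 0.0864] yaw -75.9 t 8.15 q [ 0.39  0.33  1.92 -0.    0.89  1.72]
```

View pics/c5.png

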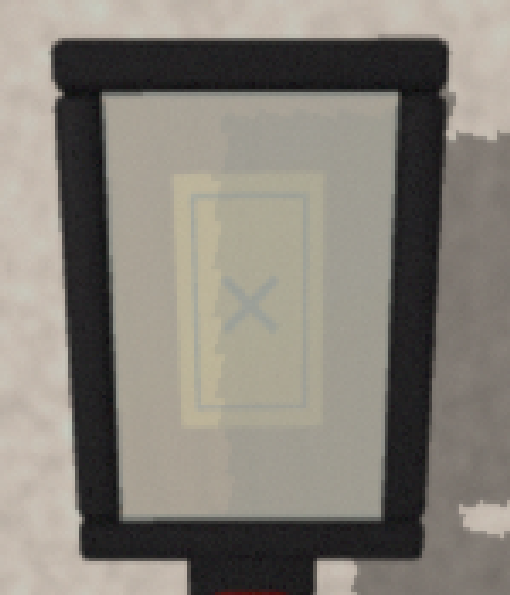

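The cross is at crop (250,305), and the tag sits inside the window with parallel sides. I'll compute the lateral error in tool axes.

```bash
python3 - <<'E'
from h import *
np.set_printoptions(precision=2,suppress=True)
st=r.read_state();M=R.from_quat(st["tcp_rot"]).as_matrix();f=lambda p:np.array(p)/3.4+[185,40]
tl=lambda p,z:M.T@(ray("wrist",f(p),z,st)-st["tcp_pos"])*1e3
zl=st["tcp_pos"][2]-.0254
print("cross",tl([250,305],.023))
T=np.array([tl(p,.023) for p in([173,174],[323,174],[321,427],[182,427])]);print("tag",T,T.mean(0))
W=np.array([tl(p,zl+.004) for p in([104,92],[400,92],[384,521],[121,521])]);print("window",W,W.mean(0))
O=np.array([tl(p,zl+.005) for p in([53,38],[446,38],[422,560],[81,560])]);print("outer",O,O.mean(0))
E
```

```text
cross [61.54 -0.62 63.44]
tag [[ 88.53 -16.9   63.44]
 [ 88.52  14.83  63.44]
 [ 34.45  15.56  63.45]
 [ 34.46 -16.13  63.44]] [61.49 -0.66 63.44]
window [[ 97.69 -24.63  21.39]
 [ 97.68  24.05  21.39]
 [ 24.25  24.4   21.4 ]
 [ 24.27 -24.75  21.4 ]] [60.97 -0.23 21.39]
outer [[105.5  -32.34  20.39]
 [105.49  30.95  20.39]
 [ 16.9   31.7   20.4 ]
 [ 16.93 -32.42  20.4 ]] [61.2  -0.53 20.39]
```

```bash
python3 -m handwheel '[[255,[0,0,0.2],-0.1],[255,[0,0,0.5],-0.1],[255,[0,0,0.8],-0.1],[255,[0,0,1.0],-0.1],[255,[0,0,1.1],-0.1]]' >/dev/null
python3 -m handwheel '[[255,[0,0,0],0],[255,[0,0,0],0],[255,[0,0,0],0]]'
python3 - <<'E'
from h import *
plan([.4149,.2168,.0585],-75.3)
im=snap("scene","s6.png");im2=snap("wrist","w6.png")
a=cv2.resize(im[120:230,220:370],(600,440),interpolation=cv2.INTER_CUBIC)
b=cv2.resize(im2[40:215,185:335],None,fx=1.3,fy=1.3)
c=np.zeros((440,800,3),np.uint8);c[:,:600]=a;c[:b.shape[0],600:600+b.shape[1]]=b
cv2.imwrite("pics/c6.png",c[:,:,::-1])
E
```

```text
t: 8.82
tcp_pos: [0.4148, 0.2175, 0.0589]
tcp_rot: [0.992, 0.128, 0.0, -0.0]
contact_force: [-0.5, -0.3, -1.2]
gripper_width: 0.0154
grip_force: 30.3
shift [-0.    0.03  0.01] turn 0.01 tcp [0.4148 0.2175 0.0589] yaw -75.3 t 8.82 q [0.39 0.37 1.95 0.   0.82 1.71]
```

View pics/c6.png

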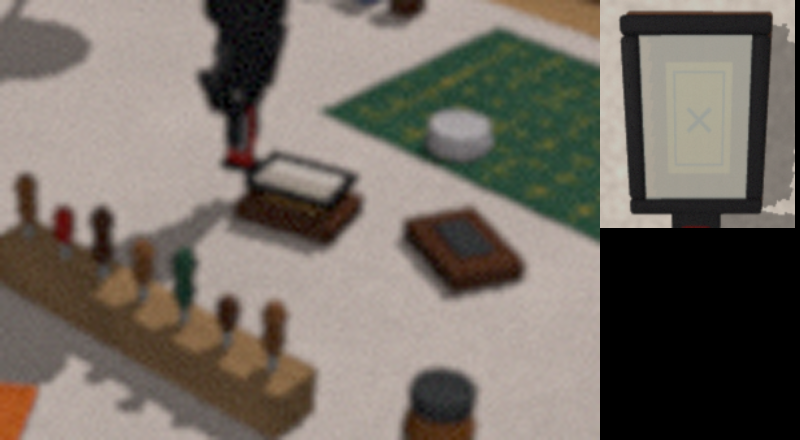

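The lens hovers level above the brass tag with a visible gap, and in the wrist view the tag is centred in the window with its sides parallel. No contact force is showing, so I'm handing it in.

```bash
python3 -c "
from station import r
print(r.sign_off())"
```

```text
the job is handed in; nothing more can be done
None
```

The magnifier is held by its red handle at about 30 N, with the lens level about 1 cm above the brass tag, centred to within about 1 mm and parallel to it; the job was handed in at about 9 s, and no result was shown.

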